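# Close up the slide storage

### The arm

A 6-joint arm with a two-finger parallel gripper is mounted at the origin on the work surface; the furniture and walls round the work are solid. World frame = base frame: x ahead of the robot, y to its left, z up, the work surface at z = 0. Lengths are in m, angles in degrees, forces in N, time in s.
With the tool pointing down it reaches from about 0.275 to 1 m from the base axis. Payload 8.4 kg.
Tool frame: the origin (TCP) lies at the very end of the fingers, on their centre line; the grasp point (between the pads) lies robot.hold_point_z behind it (robot.hold_point_z is the distance from the TCP to the grasp point, in m); z points along the fingers, y is the line along which they close (so a half turn about z gives the same grasp; the last joint's range is limited). The gripper opens to 85 mm and grips with 20 to 120 N. Pads are 22 mm wide; open, the fingers measure 114 mm over their backs; the gripper's body (76 mm by 85 mm) begins 54 mm behind the grasp point. The pads swing forward as they close: fully open they stand 13 mm farther back than shut.
Start: joints at [-68.892, 20.225, 93.587, -0, 66.188, -0.138], TCP at [0.226, -0.583, 0.231] pointing down, gripper open.
Joint ranges: [-150.9, 150.9], [-52.94, 120.26], [3.33, 152.33], [-74.26, 254.26], [0, 154.13], [-172.89, 172.89]. Speed limits (degrees/s): [127.2, 127.2, 159.86, 180, 180, 180].

### API

Orientations are given as [roll, pitch, yaw] about the fixed x, y, z axes, in that order (R = Rz(yaw) Ry(pitch) Rx(roll)).
In Python, from workcell import robot gives the robot as it stands.
- The arm moves only by the tool step_arm, never from a script. Its argument "increments" is a list of rows, each a list of 3 entries, a list of its own where there are three numbers: the shift along the tool's x, y, z in cm, then the turn about the tool's z in degrees, then the opening in per cent of the stroke, from 0 (shut) to 100 (fully open). A call has 1 to 10 rows; each row is the pose to reach, as a shift and turn from the pose commanded when the call began, along the tool's axes at that moment; what a row does not reach only later rows make up. A row lasts 1/8 s, in which the tool goes at most 62.5 mm and 10.7 degrees, less where a joint would pass 70% of its speed; a pose out of reach is approached as far as the arm can. A call with a gripper value outside its range is refused whole. The fingers move at their own pace and stop on an object; the grip force is fixed at half the most. Time passes only in rows, so rows that repeat a pose let the fingers close. It gives the time, the measured TCP pose, the force, the opening and the grip force at its end, in the units of the state.
- robot.state(): the state, without advancing time (a new reading comes with each control period).
- robot.get_image(name): name is "scene" or "top" or "wrist"; returns the picture (384x512x3 uint8, red, green, blue); there is no depth.
- robot.get_calibration(name): a dict with "camera_matrix" (3x3 intrinsics, pixels), "k1" (the pictures are not rectified: a ray, as slopes to the right and down, at radius r is drawn at 1 + k1 r^2 times it, then the intrinsics apply), "rvec" (rotation vector, rad) and "tvec" (3), from world to camera coordinates, as OpenCV has them; the wrist camera has in their place "mount" (4x4, takes a point from camera to tool coordinates, whose origin is the TCP and whose axes are the flange's). Camera axes: x right, y down, z forward; pixel columns grow to the right and rows downward; lengths in m; the calibration is good to about 2 mm. A picture is of the moment at which its call begins: read the wrist's pose just before it. get_calibration takes no time and is no camera call.
- robot.hand_in(): hands the job in; it is judged then, once.
The state is a dict: "time": time; "q": joint angles; "qd": joint speeds; "tau": joint torques, N m; "tcp_pos": TCP position; "orientation": TCP orientation; "ft_force": force on the tool from outside, world axes, zero at the start; "ft_torque": the same for the moment, N m; "width": finger opening in m; "finger_force": force on a finger pad.
Only numpy, scipy, OpenCV 4.12 (cv2) and the standard library are available. Lean on these libraries where they do the work, as an engineer would, in place of code of your own. Each camera call takes 0.05 s, during which the arm holds its last target. There are 200 camera calls.

### The job

Close up the slide storage with the fingertips, without picking anything up: gently push both open drawers of the small grey slide cabinet fully home, and push the raised lid of the red slide box over so that it lies fully shut. Do not slam the drawers, leave the slide box standing where it is, and do not disturb the bottles, cup and dish around the work.

Things in the scene. Friction and masses are not known exactly. Their poses are not given: they have to be found in the camera images.
- slide_cabinet: Small grey two-drawer microscope-slide cabinet, fixed to the bench, 150 deep (x) x 200 wide (y) x 80 high mm with drawers shut. Origin at the centre of its underside; its own -x axis points out of the front (towards the robot), +y to its left drawer, z up. Its top is flat, at 80 mm.
- drawer_left_front (a point): Centre of the outer face of the left (+y) drawer's blue front, 45 mm above the bench. The front is a flat upright plate 94 mm wide (along cabinet y), 62 mm high (14 to 76 mm above the bench), 8 mm thick, without a handle (only a flat label and a flat dark strip). Axes as the cabinet's: -x points out of the face. It moves with the drawer; shut, it lies at x = -79 mm, y = +49 mm in the cabinet's frame. Behind the front stand glass slides.
- drawer_right_front (a point): The same for the right (-y) drawer; shut, it lies at x = -79 mm, y = -49 mm in the cabinet's frame.
- drawer_left (a joint): How far the left drawer stands out, in m: 0 = fully home (hard stop), up to 0.09. The drawer slides along the cabinet's x axis, with about 2 N of friction, and stays where it is left.
- drawer_right (a joint): How far the right drawer stands out, in m, as for the left.
- slide_box: Red slide box, loose on the bench, 0.6 kg, 92 (x) x 210 (y) x 48 high mm when shut. Origin at the centre of its underside; -x is its front, z up. The lid is hinged along y at the back, at x = +43 mm, z = 35 mm, and stands raised at the start, leaning back behind the box.
- slide_box_lid (a joint): Opening angle of the red box's lid in rad: 0 = shut, 1.92 = fully open. At the start it leans back on its stop at 1.92. The lid is light (well under 1 N moves it at its edge): let go behind its balance point near 1.3 rad it falls back open, and pushed well past it (below about 0.9) it drops shut by its own weight.
- lid_edge (a point): Middle of the lid's free (front) edge on its outer face, 86 mm out from the hinge and 13 mm off the hinge line; it moves with the lid. Shut, it lies at x = -43 mm, z = 48 mm in the box's frame; open at 1.9 rad it lies about 83 mm behind the box's origin, at a height of about 112 mm. The lid is flat and 210 mm wide along the box's y.
- stain_blue: White bottle with a blue cap, 44 mm across, 98 mm high, loose; a bystander. Origin at the centre of its underside.
- stain_violet: White bottle with a violet cap, 44 mm across, 98 mm high, loose; a bystander. Origin at the centre of its underside.
- red_cup: Clear specimen cup with a red lid, 50 mm across, 59 mm high, loose; a bystander. Origin at the centre of its underside.
- petri: Flat round dish, 60 mm across, 15 mm high, loose; a bystander. Origin at the centre of its underside.

How it is judged (in metres and radians):
At the end, for the whole second after the job is handed in: Both drawers are within 4 mm of fully home, the red box's lid is within 0.05 rad of shut, and the box stands level and still within 30 mm of where it stood (value of joint each of drawer_left, drawer_right below 0.004 m and value of joint slide_box_lid below 0.05 rad and distance of slide_box from where it was at the start of the episode below 0.03 m and angle between slide_box's own z axis and vertical below 0.05 rad and linear speed of slide_box below 0.02 m/s); the robot touches nothing.
It fails at once if a drawer is slammed (moves inward faster than 0.4 m/s) (velocity of joint any of drawer_left, drawer_right below -0.4 m/s).
It fails at once if the slide box is lifted, tipped or shoved away (over 12 mm up, 0.2 rad, or 30 mm from its place) (height (world z) of slide_box above 0.012 m or angle between slide_box's own z axis and vertical above 0.2 rad or distance of slide_box from where it was at the start of the episode above 0.03 m).
It fails at once if a bottle, the cup or the dish is disturbed (moved over 20 mm or tipped over 0.3 rad) (distance of any of stain_blue, stain_violet, red_cup, petri from where it was at the start of the episode above 0.02 m or angle between any of stain_blue, stain_violet, red_cup, petri's own z axis and vertical above 0.3 rad).
It also fails if it takes over 53 s, if anything falls off the work surface, if the arm or the gripper's body presses on something with over 40 N, if the wrist force passes 120 N, or if a joint passes its speed limit or range.

## Working session

There is one attempt and no reset: what is moved stays moved. The work goes in short steps, Python scripts to look and compute and a tool call to move; the robot and the scene stay as the last step left them, time stands still between calls to the robot, and variables do not carry over. Pictures are saved under pics/ and viewed, at most 10 in all, crops included, and the job is handed in when it is done.

Besides the shell and the picture viewer there is one more tool, called by a JSON object that holds its "name" and its "arguments", one argument or row to a line. step_arm: Moves the arm, as the interface text tells. Its arguments: {"type":"object","properties":{"increments":{"type":"array"}},"required":["increments"]}

```bash
mkdir -p pics; ls; python3 - <<'E'
from workcell import robot
import cv2
for n in ("top","scene"):
    cv2.imwrite(f"pics/{n}0.png",robot.get_image(n)[:,:,::-1])
    print(robot.get_calibration(n))
s=robot.state();print(s);print(robot.hold_point_z)
E
```

```text
pics
{'camera_matrix': array([[363.20815502,   0.        , 252.87420977],
       [  0.        , 363.20815502, 194.58090689],
       [  0.        ,   0.        ,   1.        ]]), 'k1': -0.019416865788966325, 'rvec': array([ 2.16309133, -2.18407503,  0.10734004]), 'tvec': array([-0.03194753,  0.50021379,  1.06335527])}
{'camera_matrix': array([[489.04745111,   0.        , 260.54628491],
       [  0.        , 489.04745111, 191.25260191],
       [  0.        ,   0.        ,   1.        ]]), 'k1': -0.06645077689103521, 'rvec': array([ 1.90230824, -0.87579907,  0.52985158]), 'tvec': array([-0.36126499,  0.24544232,  1.2999675 ])}
{'time': 0.1, 'q': array([-6.88923488e+01,  2.02599796e+01,  9.36245074e+01, -1.27088420e-03,
        6.61868933e+01, -1.37128762e-01]), 'qd': array([-0.11249864, -0.16787527, -0.155923  , -0.06351857,  0.01789279,
       -0.02013978]), 'tau': array([ 1.93699845e-03, -6.06350470e+01, -3.42815566e+01,  7.31602086e-05,
        3.91365160e-03,  5.13002504e-06]), 'tcp_pos': array([ 0.22631699, -0.58213512,  0.23062311]), 'orientation': array([-1.79928617e+02,  9.91209237e-04,  2.12452945e+01]), 'ft_force': array([-0.47952088, -0.15501022,  0.25232318]), 'ft_torque': array([-0.00854959,  0.02502995, -0.01645916]), 'finger_force': 0.0, 'width': 0.08553628273318542}
0.0187
```

View pics/top0.png

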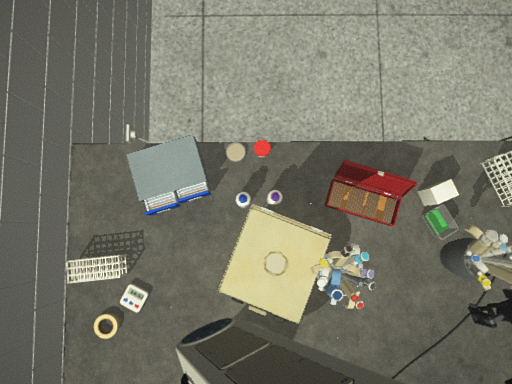

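View pics/scene0.png

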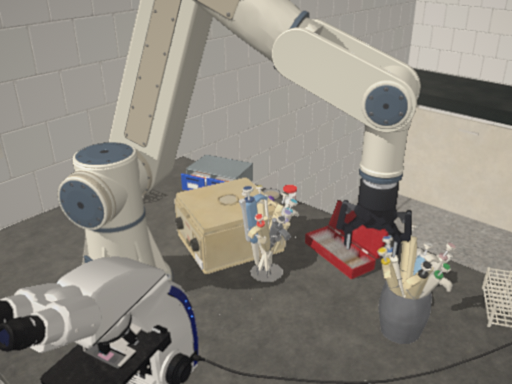

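```bash
cat > h.py <<'E'
import numpy as np,cv2
from workcell import robot
def cam(n):
    c=robot.get_calibration(n); return c["camera_matrix"],np.array([c["k1"],0,0,0,0.]),c["rvec"],c["tvec"]
def back(n,px,z):
    K,d,r,t=cam(n); R=cv2.Rodrigues(r)[0]
    u=cv2.undistortPoints(np.array([[px]],float),K,d)[0,0]
    ray=R.T@np.array([*u,1]); c=-R.T@t
    return c+ray*(z-c[2])/ray[2]
def proj(n,P):
    K,d,r,t=cam(n); return cv2.projectPoints(np.array([P],float),r,t,K,d)[0].reshape(-1,2)
E
python3 - <<'E'
from h import *
print(proj("top",[[0,0,0],[.226,-.583,.23],[.5,0,0],[.5,.3,0]]).round())
im=cv2.imread("pics/top0.png")
a=cv2.resize(im[125:225,115:285],None,fx=4.6,fy=4.6,interpolation=cv2.INTER_CUBIC)
cv2.imwrite("pics/c1.png",a)
a=cv2.resize(im[140:260,310:470],None,fx=5,fy=5,interpolation=cv2.INTER_CUBIC)
cv2.imwrite("pics/c2.png",a)
E
```

```text
[[242. 365.]
 [483. 298.]
 [241. 195.]
 [143. 196.]]
```

View pics/c1.png

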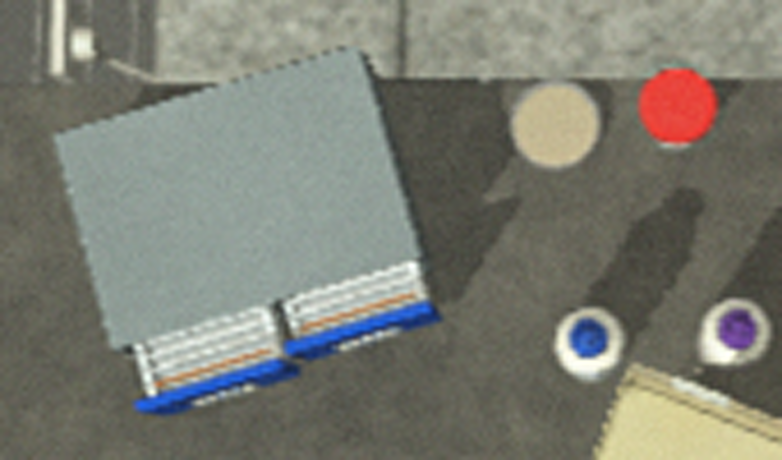

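View pics/c2.png

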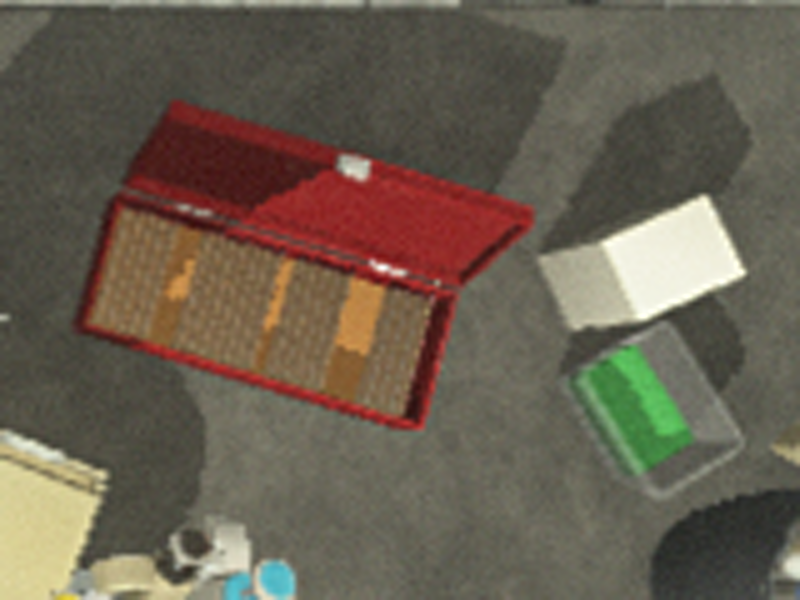

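```bash
python3 - <<'E'
from h import *
b=lambda p,z,s,o:back("top",np.array(p)/s+o-0.5*(1-1/s),z)
o1=np.array([115,125]);o2=np.array([310,140])
P={k:b(p,.08,4.6,o1) for k,p in dict(BL=(55,133),BR=(358,47),FR=(420,262),FL=(112,348)).items()}
c=sum(P.values())/4; print({k:v.round(3) for k,v in P.items()},c)
ex=((P['BL']+P['BR'])-(P['FL']+P['FR']))/2; ey=((P['BL']+P['FL'])-(P['BR']+P['FR']))/2
print(np.linalg.norm(ex),np.linalg.norm(ey)); ya=np.arctan2(ex[1],ex[0]);yb=np.arctan2(-ey[0],ey[1]);print(np.degrees([ya,yb]))
y=yb;X=np.array([np.cos(y),np.sin(y)]);Y=np.array([-X[1],X[0]])
for n,ps in dict(L=[(137,408),(298,372)],R=[(287,355),(440,320)]).items():
    for p in ps:
        w=b(p,.072,4.6,o1)[:2]; print(n,w.round(3),"cab",((w-c[:2])@X).round(3),((w-c[:2])@Y).round(3))
for n,p,z in [("petri",(555,125),.015),("cup",(678,107),.059),("blue",(588,338),.098),("violet",(738,328),.098)]:
    print(n,b(p,z,4.6,o1).round(3))
print("paper box corners", [back("top",p,.12).round(3) for p in [(253,206),(330,236),(300,321),(220,290)]])
Q={k:b(p,.035,5,o2) for k,p in dict(FL=(80,328),FR=(420,428),BL=(118,195),BR=(455,290)).items()}
c2=sum(Q.values())/4
ey=((Q['BL']+Q['FL'])-(Q['BR']+Q['FR']))/2; ex=((Q['BL']+Q['BR'])-(Q['FL']+Q['FR']))/2
print("box",c2,np.linalg.norm(ex),np.linalg.norm(ey),np.degrees([np.arctan2(-ey[0],ey[1]),np.arctan2(ex[1],ex[0])]))
y=np.arctan2(-ey[0],ey[1]);X=np.array([np.cos(y),np.sin(y)]);Y=np.array([-X[1],X[0]])
for p in [(175,102),(533,212)]:
    w=b(p,.115,5,o2)[:2]; print(w,(w-c2[:2])@X,(w-c2[:2])@Y)
print("white block",[b(p,.05,5,o2).round(3) for p in [(708,195),(540,258),(575,325),(745,270)]])
E
```

```text
{'BL': array([0.617, 0.325, 0.08 ]), 'BR': array([0.669, 0.136, 0.08 ]), 'FR': array([0.533, 0.097, 0.08 ]), 'FL': array([0.481, 0.287, 0.08 ])} [0.57510871 0.21132707 0.08      ]
0.14127368332038157 0.19671181725781853
[16.00601731 15.40567156]
L [0.445 0.273] cab -0.109 0.094
L [0.466 0.173] cab -0.115 -0.008
R [0.477 0.18 ] cab -0.103 -0.004
R [0.498 0.085] cab -0.108 -0.101
petri [0.633 0.016 0.015]
cup [ 0.634 -0.065  0.059]
blue [ 0.483 -0.007  0.098]
violet [ 0.488 -0.098  0.098]
paper box corners [array([ 0.459, -0.036,  0.12 ]), array([ 0.376, -0.244,  0.12 ]), array([ 0.153, -0.158,  0.12 ]), array([0.236, 0.054, 0.12 ])]
box [ 0.47482696 -0.36382893  0.035     ] 0.08412122094064937 0.2082410749514541 [-16.7317493  -17.19973287]
[ 0.58504848 -0.29178191] 0.08481338008789066 0.10072857898762387
[ 0.52177789 -0.48846086] 0.0808436075745588 -0.10583864795866575
white block [array([ 0.539, -0.623,  0.05 ]), array([ 0.503, -0.521,  0.05 ]), array([ 0.463, -0.54 ,  0.05 ]), array([ 0.495, -0.643,  0.05 ])]
```

Top view: the cabinet (yaw about 15.7°) has its drawers about 35 and 28 mm out. The red box is at (0.475, -0.364), yaw -17°. The measured lid edge is 83 mm behind the box's origin, which matches the stated geometry. I'll do the lid first.

{"name": "step_arm", "arguments": {
  "increments": [
    [[0,-4,-4],8,0],
    [[3,-8,-8],16,0],
    [[9,-8,-8],24,0],
    [[15,-8,-8],32,0],
    [[21,-8,-8],38,0],
    [[27,-7,-8],38,0],
    [[33,-6,-8],38,0],
    [[38,-5,-8],38,0],
    [[40.4,-4,-7],38,0],
    [[40.4,-4,-6],38,0]
  ]
}}

```text
time: 1.35
tcp_pos: [0.5899, -0.3981, 0.2898]
orientation: [-180.0, 0.1, -16.7]
ft_force: [-0.5, -0.6, -0.1]
width: -0.0001
finger_force: 0.0
```

```bash
python3 - <<'E'
from h import *
s=robot.state();print(s["time"],s["tcp_pos"],s["orientation"],s["qd"].round(2),s["width"])
a=robot.get_image("wrist")[:,:,::-1];b=robot.get_image("top")[:,:,::-1]
b=cv2.resize(b[100:260,280:480],(480,384))
a=cv2.resize(a,(320,240));c=np.zeros((384,800,3),np.uint8);c[:240,:320]=a;c[:,320:]=b
cv2.imwrite("pics/w1.png",c)
E
```

```text
1.35 [ 0.58988122 -0.39812637  0.28977749] [-1.79976109e+02  5.23375343e-02 -1.66511248e+01] [-1.77  1.08  8.48 -0.56 -8.2  -0.52] -0.00011973921200373018
```

View pics/w1.png

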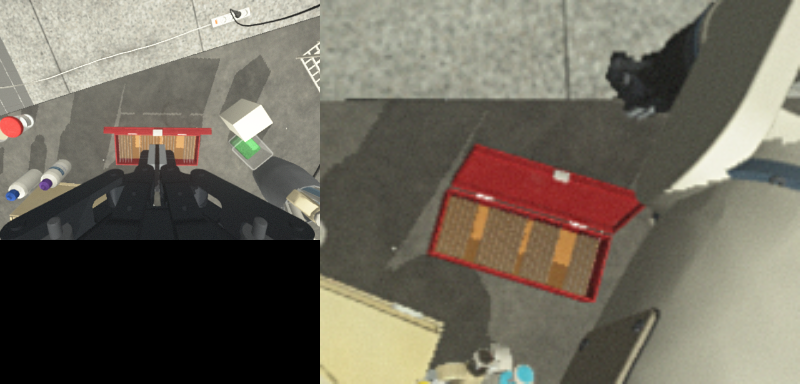

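```bash
python3 - <<'E'
from h import *
from scipy.spatial.transform import Rotation as Ro
s=robot.state();T=np.eye(4);T[:3,:3]=Ro.from_euler("xyz",s["orientation"],degrees=True).as_matrix();T[:3,3]=s["tcp_pos"]
c=robot.get_calibration("wrist");M=T@c["mount"];W=np.linalg.inv(M)
def pw(P):
    r=cv2.Rodrigues(W[:3,:3])[0];return cv2.projectPoints(np.array(P,float),r,W[:3,3],c["camera_matrix"],np.array([c["k1"],0,0,0]))[0].reshape(-1,2)/1.6
def bw(p,z):
    u=cv2.undistortPoints(np.array([[p]],float)*1.6,c["camera_matrix"],np.array([c["k1"],0,0,0]))[0,0]
    r=M[:3,:3]@np.array([*u,1]);return M[:3,3]+r*(z-M[2,3])/r[2]
t=s["tcp_pos"];print("cam",M[:3,3],"tip",pw([t]),"under",pw([[t[0],t[1],.1]]))
for p in [(104,129),(211,129),(157,131)]: print("lid",bw(p,.113).round(3))
for p in [(117,163),(199,164)]: print("boxfront",bw(p,.035).round(3))
print("wall",bw((110,103),0).round(3),bw((310,42),0).round(3), back("top",(380,141),0))
print("tip in top crop",(proj("top",[t])-[280,100])*2.4)
E
```

```text
cam [ 0.65645147 -0.41934627  0.43082056] tip [[156.91316736 154.41170901]] under [[157.06276339 109.24839145]]
lid [ 0.582 -0.29   0.113]
lid [ 0.523 -0.487  0.113]
lid [ 0.549 -0.387  0.113]
boxfront [ 0.469 -0.256  0.035]
boxfront [ 0.407 -0.455  0.035]
wall [ 0.615 -0.284  0.   ] [ 0.616 -0.773  0.   ] [ 0.66612912 -0.43458698  0.        ]
tip in top crop [[311.36724502 106.34232007]]
```

Both cameras put the lid edge's middle at about (0.553, -0.389), and the tip stands 39 mm behind it. I'll descend behind the lid.

{"name": "step_arm", "arguments": {
  "increments": [
    [[0,0,4],0,0],
    [[0,0,8],0,0],
    [[0,0,12],0,0],
    [[0,0,16],0,0],
    [[0,0,19],0,0],
    [[0,0,20.5],0,0],
    [[0,0,20.5],0,0],
    [[-1,0,20.5],0,0],
    [[-2,0,20.5],0,0]
  ]
}}

```text
time: 2.58
tcp_pos: [0.5691, -0.3933, 0.0877]
orientation: [180.0, -0.1, -16.8]
ft_force: [-0.5, -0.2, -0.3]
width: -0.0002
finger_force: 0.0
```

{"name": "step_arm", "arguments": {
  "increments": [
    [[-1,0,0],0,0],
    [[-2,0,0],0,0],
    [[-3,0,0],0,0],
    [[-4,0,0],0,0],
    [[-5,0,0],0,0],
    [[-6,0,0],0,0],
    [[-7,0,0],0,0],
    [[-8,0,0],0,0],
    [[-9,0,0],0,0],
    [[-10,0,0],0,0]
  ]
}}

```text
time: 3.82
tcp_pos: [0.4728, -0.364, 0.0862]
orientation: [-180.0, 0.0, -16.8]
ft_force: [0.3, -0.2, 0.7]
width: -0.0002
finger_force: 0.1
```

{"name": "step_arm", "arguments": {
  "increments": [
    [[0,0,-6],0,0],
    [[0,0,-12],0,0],
    [[0,-3,-18],0,0],
    [[-2,-9,-21],-6,0],
    [[-5,-15,-21],-12,0],
    [[-7.5,-21,-21],-18,0],
    [[-10,-27,-21],-24,0],
    [[-13,-33,-21],-30,0],
    [[-15.5,-39,-21],-32.5,20],
    [[-18,-45,-21],-32.5,50]
  ]
}}

```text
time: 5.08
tcp_pos: [0.433, 0.0913, 0.2964]
orientation: [180.0, -0.0, 15.8]
ft_force: [2.4, 0.6, -0.6]
width: 0.0343
finger_force: 0.0
```

```bash
python3 - <<'E'
from h import *
s=robot.state();print(s["time"],s["tcp_pos"],s["orientation"],s["width"])
b=robot.get_image("top")[:,:,::-1]
cv2.imwrite("pics/t2.png",cv2.resize(b[110:270,110:430],(800,400)))
E
```

```text
5.075 [0.43302321 0.09133885 0.29637683] [ 1.79991666e+02 -3.04073078e-02  1.57640294e+01] 0.03426919676591961
```

View pics/t2.png

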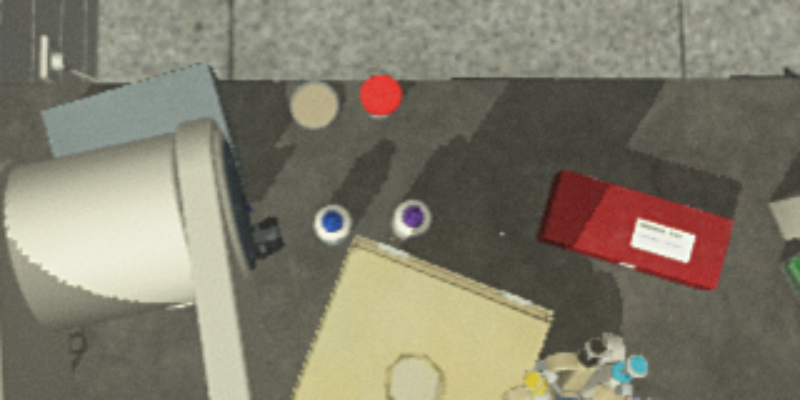

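Lid lies flat and shut, and the box looks unmoved. On to the cabinet, with the fingers open so that one finger meets each drawer front.

{"name": "step_arm", "arguments": {
  "increments": [
    [[0.4,-5,0],0,100],
    [[0.4,-5,0],0,100],
    [[0.4,-5,4],0,100],
    [[0.4,-5,8],0,100],
    [[0.4,-5,12],0,100],
    [[0.4,-5,14],0,100],
    [[0.4,-5,14],0,100]
  ]
}}

```text
time: 6.0
tcp_pos: [0.4232, 0.1376, 0.155]
orientation: [180.0, 0.2, 15.7]
ft_force: [1.2, -0.0, 0.1]
width: 0.0853
finger_force: 0.0
```

```bash
python3 - <<'E'
from h import *
s=robot.state();print(s["time"],s["tcp_pos"],s["orientation"],s["width"])
cv2.imwrite("pics/w2.png",robot.get_image("wrist")[:,:,::-1])
E
```

```text
6.0 [0.42316286 0.13764112 0.1550263 ] [179.97747607   0.20050626  15.70547806] 0.08529043472919948
```

View pics/w2.png

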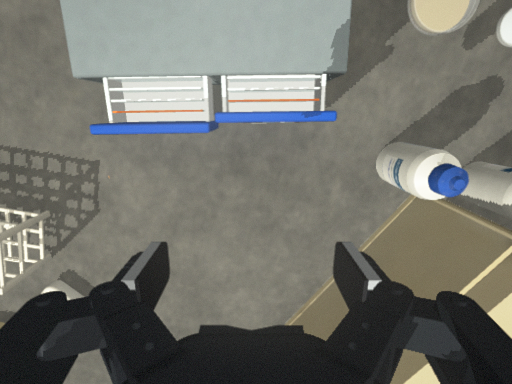

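{"name": "step_arm", "arguments": {
  "increments": [
    [[0.4,-1.5,0],-0.6,100],
    [[0.4,-3.2,0],-0.6,100],
    [[0.4,-3.2,4],-0.6,100],
    [[0.4,-3.2,8],-0.6,100],
    [[0.4,-3.2,11],-0.6,100],
    [[0.4,-3.2,12],-0.6,100],
    [[0.4,-3.2,12],-0.6,100]
  ]
}}

```text
time: 6.92
tcp_pos: [0.4195, 0.1715, 0.0365]
orientation: [-180.0, 0.0, 16.4]
ft_force: [-0.6, 0.5, 1.1]
width: 0.0854
finger_force: 0.0
```

{"name": "step_arm", "arguments": {
  "increments": [
    [[0.5,0,0],0,100],
    [[1,0,0],0,100],
    [[1.5,0,0],0,100],
    [[2,0,0],0,100],
    [[2.5,0,0],0,100],
    [[3,0,0],0,100],
    [[3.5,0,0],0,100],
    [[4,0,0],0,100],
    [[4.5,0,0],0,100],
    [[5,0,0],0,100]
  ]
}}

```text
time: 8.18
tcp_pos: [0.467, 0.1848, 0.0361]
orientation: [180.0, 0.1, 16.3]
ft_force: [-4.4, 0.7, 3.6]
width: 0.0851
finger_force: 2.2
```

```bash
python3 - <<'E'
from h import *
s=robot.state();print(s["time"],s["tcp_pos"],s["orientation"],s["width"],s["ft_force"],s["ft_torque"])
cv2.imwrite("pics/w3.png",robot.get_image("wrist")[:,:,::-1])
E
```

```text
8.175 [0.46704037 0.18478418 0.03613628] [1.79996899e+02 8.61889554e-02 1.63467405e+01] 0.08507057379601846 [-4.38309576  0.68522176  3.64322078] [-0.09225601  0.59149947  0.03963747]
```

View pics/w3.png

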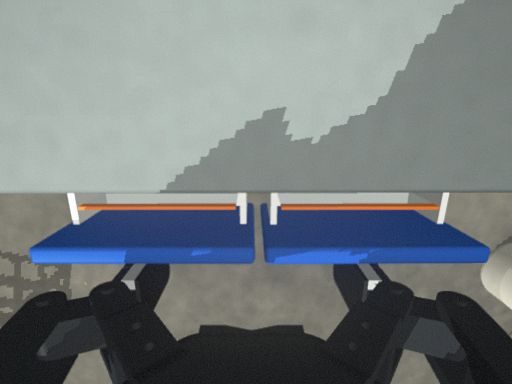

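Both fingers touch the drawer fronts squarely, with about 4 N of friction. I'll continue slowly to the stop.

{"name": "step_arm", "arguments": {
  "increments": [
    [[0.3,0,0],0,100],
    [[0.6,0,0],0,100],
    [[0.9,0,0],0,100],
    [[1.2,0,0],0,100],
    [[1.4,0,0],0,100],
    [[1.4,0,0],0,100]
  ]
}}

```text
time: 8.98
tcp_pos: [0.4812, 0.1889, 0.0362]
orientation: [180.0, -0.0, 16.3]
ft_force: [-1.7, -0.1, -1.2]
width: 0.0851
finger_force: 1.3
```

{"name": "step_arm", "arguments": {
  "increments": [
    [[0.2,0,0],0,100],
    [[0.4,0,0],0,100],
    [[0.4,0,0],0,100]
  ]
}}

```text
time: 9.35
tcp_pos: [0.4851, 0.19, 0.0363]
orientation: [180.0, -0.0, 16.3]
ft_force: [-2.4, 0.0, -1.6]
width: 0.0853
finger_force: 1.5
```

{"name": "step_arm", "arguments": {
  "increments": [
    [[0.2,0,0],0,100],
    [[0.2,0,0],0,100]
  ]
}}

```text
time: 9.6
tcp_pos: [0.4869, 0.1906, 0.0363]
orientation: [180.0, -0.0, 16.3]
ft_force: [-2.5, -0.6, -2.0]
width: 0.0854
finger_force: 1.5
```

Not at the stop yet.

{"name": "step_arm", "arguments": {
  "increments": [
    [[0.2,0,0],0,100],
    [[0.3,0,0],0,100],
    [[0.3,0,0],0,100]
  ]
}}

```text
time: 9.98
tcp_pos: [0.4898, 0.1915, 0.0363]
orientation: [-180.0, -0.0, 16.3]
ft_force: [-2.1, -1.0, -2.5]
width: 0.0847
finger_force: 1.5
```

{"name": "step_arm", "arguments": {
  "increments": [
    [[0.1,0,0],0,100],
    [[0.2,0,0],0,100],
    [[0.2,0,0],0,100]
  ]
}}

```text
time: 10.35
tcp_pos: [0.4901, 0.1915, 0.0363]
orientation: [180.0, 0.2, 16.4]
ft_force: [-9.0, -2.9, 6.1]
width: 0.0856
finger_force: 4.8
```

```bash
python3 - <<'E'
from h import *
s=robot.state();print(s["time"],s["tcp_pos"],s["ft_force"],s["ft_torque"])
cv2.imwrite("pics/w4.png",robot.get_image("wrist")[120:330,:,::-1])
E
```

```text
10.35 [0.49006237 0.19149792 0.03628472] [-8.95101062 -2.88713014  6.05346965] [-0.10060579  1.28838177  0.31509359]
```

View pics/w4.png

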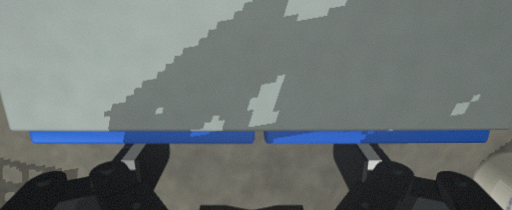

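{"name": "step_arm", "arguments": {
  "increments": [
    [[0.1,0,0],0,100],
    [[0.2,0,0],0,100],
    [[0.2,0,0],0.8,100],
    [[0.2,0,0],0.8,100],
    [[0.2,0,0],-0.8,100],
    [[0.2,0,0],-0.8,100]
  ]
}}

```text
time: 11.15
tcp_pos: [0.4896, 0.1912, 0.0361]
orientation: [180.0, 0.4, 17.1]
ft_force: [-15.6, -5.3, 11.6]
width: 0.0858
finger_force: 8.6
```

{"name": "step_arm", "arguments": {
  "increments": [
    [[-1,0,0],0,100],
    [[-3,0,0],0,100],
    [[-5,0,0],0,100],
    [[-5,0,-5],0,100],
    [[-7,0,-10],0,100],
    [[-10,0,-15],0,100],
    [[-12,0,-20],0,100],
    [[-12,0,-25],0,100],
    [[-12,6,-25],0,100],
    [[-12,12,-25],0,100]
  ]
}}

```text
time: 12.4
tcp_pos: [0.4159, 0.0418, 0.2881]
orientation: [179.9, -0.4, 17.3]
ft_force: [0.6, 0.7, -0.7]
width: 0.0851
finger_force: 0.0
```

{"name": "step_arm", "arguments": {
  "increments": [
    [[-2,6,0],0,100],
    [[-4,12,0],0,100],
    [[-6,18,0],0,100],
    [[-6,24,0],0,100],
    [[-6,24,0],0,100]
  ]
}}

```text
time: 13.02
tcp_pos: [0.4291, -0.2088, 0.2869]
orientation: [179.8, -0.1, 16.9]
ft_force: [0.2, 0.5, 0.2]
width: 0.0856
finger_force: 0.0
```

```bash
python3 - <<'E'
from h import *
s=robot.state();print(s["time"],s["tcp_pos"],s["ft_force"])
b=robot.get_image("top")[:,:,::-1];cv2.imwrite("pics/t5r.png",b)
c=np.vstack([cv2.resize(b[125:235,115:285],(600,388),interpolation=2),cv2.resize(b[140:230,220:440],(600,212))])
cv2.imwrite("pics/t5.png",c)
E
```

```text
13.025 [ 0.42905294 -0.20876193  0.28692426] [0.15972013 0.53137707 0.18990751]
```

View pics/t5.png

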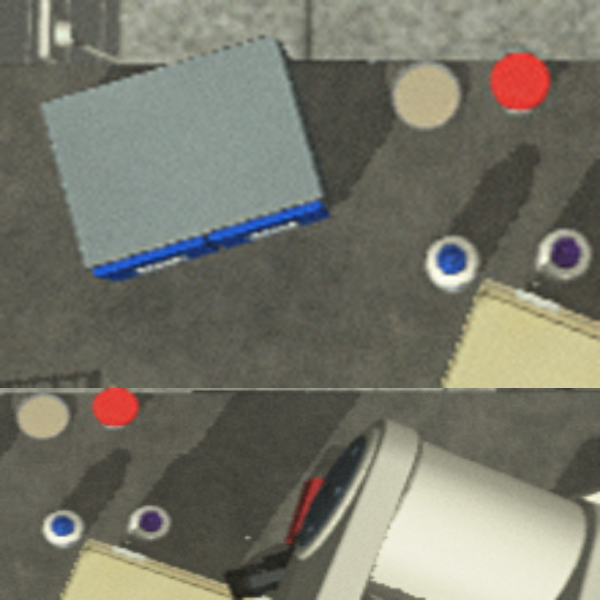

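Both drawer fronts are flush and in line. The bottles, cup and dish are in place, and the lid was seen shut.

```bash
python3 -c "
from workcell import robot
print(robot.hand_in())"
```

```text
the job is handed in; nothing more can be done
None
```

I pushed both drawers home to their stop, pushed the red box's lid shut, and handed the job in at about 13 s; the camera shows the box and the objects around it where they stood, and no verdict came back.

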